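# Line up the shakers along the pizza line

### The job

Load the wooden shaker holder for the pizza line: stand the four shakers (flour, cheese, oregano, salt) upright in its four wells in order of height, one in each, the tallest in the well at the end where the dough scraper lies and the shortest at the end where the pizza wheel lies. Set each one fully down on the floor of its well without dropping it, keep the shakers upright all the time, and leave the scraper, the pizza wheel and the kitchen timer where they are.

Things in the scene. Friction and masses are not known exactly. Their poses are not given: they have to be found in the camera images.
- holder: Fixed low wooden block with dark ends, 88 x 330 x 32 mm, long along its own y. Four equal round wells 64 mm in diameter with flat floors, in a row on its own y axis at y = -117, -39, +39 and +117 mm (x = 0). Origin: centre of its underside, on the table; z up. Well floors are at z = 6 mm, the block's top at z = 32 mm. Place and yaw vary.
- flour_dredger: Tallest shaker: plain all-metal cylinder with a finely perforated, slightly domed lid, 48 mm in diameter and 150 mm tall, straight-sided (body 46 mm, lid 48 mm from 121 to 145 mm height), 0.16 to 0.29 kg. Origin: centre of its underside, z up along its axis; round, so its yaw does not matter.
- cheese_shaker: Second tallest: glass cylinder with pale yellow cheese inside and a steel lid with a few large holes, 48 mm in diameter and 127 mm tall, straight-sided (body 46 mm, lid 48 mm from 94 to 122 mm height), 0.13 to 0.24 kg. Origin: centre of its underside, z up along its axis; round, so its yaw does not matter.
- oregano_jar: Third: glass spice jar with a green label and a dark brown cap, 44 mm in diameter and 105 mm tall; body 42 mm, cap 44 mm wide from 85 to 105 mm height; about 0.11 kg. Origin: centre of its underside, z up along its axis; round, so its yaw does not matter. (A like one far off at the right end of the table is not part of the job.)
- salt_shaker: Shortest: clear salt shaker with a pale grey narrower head, 44 mm in diameter and 90 mm tall; body up to about 70 mm height, above it the head tapers to 34 mm; about 0.1 kg. Origin: centre of its underside, z up along its axis; round, so its yaw does not matter. (A like one far off at the right end of the table is not part of the job.)
- dough_scraper: Loose bystander: steel dough scraper with a pale bar grip, 118 x 148 x 25 mm, lying flat on the table beyond one end of the holder: this is the end for the tallest shaker. Which end varies. Origin: centre of its underside.
- pizza_cutter: Loose bystander: pizza wheel with a red handle, 68 x 236 x 26 mm, lying flat on the table beyond the other end of the holder: the end for the shortest shaker. Origin: middle of its length, underside. (A like one far off at the right end of the table is not part of the job.)
- kitchen_timer: Loose bystander: round white kitchen timer with a red grip bar on top, 66 mm in diameter and 42 mm tall, standing in the row of the shakers. Origin: centre of its underside. (A like one far off at the right end of the table is not part of the job.)

How it is judged:
At the end, for the whole second after the job is handed in: Shakers stand one per well in order of height, tallest at the scraper's end, shortest at the pizza wheel's end: base within 12 mm of the well's centre along and across the holder, under 11 mm above its underside (floor 6 mm), tilt under 0.1 rad, at rest, released (x of flour_dredger in the frame of holder between -0.012 and 0.012 m and z of each of flour_dredger, cheese_shaker, oregano_jar, salt_shaker in the frame of holder below 0.011 m and angle between each of flour_dredger, cheese_shaker, oregano_jar, salt_shaker's own z axis and vertical below 0.1 rad and linear speed of each of flour_dredger, cheese_shaker, oregano_jar, salt_shaker below 0.02 m/s and contact force between each of flour_dredger, cheese_shaker, oregano_jar, salt_shaker and the fingers below 0.2 N and x of cheese_shaker in the frame of holder between -0.012 and 0.012 m and x of oregano_jar in the frame of holder between -0.012 and 0.012 m and x of salt_shaker in the frame of holder between -0.012 and 0.012 m and ((y of dough_scraper in the frame of holder above 0 m and y of flour_dredger in the frame of holder between 0.105 and 0.129 m and y of cheese_shaker in the frame of holder between 0.027 and 0.051 m and y of oregano_jar in the frame of holder between -0.051 and -0.027 m and y of salt_shaker in the frame of holder between -0.129 and -0.105 m) or (y of dough_scraper in the frame of holder below 0 m and y of flour_dredger in the frame of holder between -0.129 and -0.105 m and y of cheese_shaker in the frame of holder between -0.051 and -0.027 m and y of oregano_jar in the frame of holder between 0.027 and 0.051 m and y of salt_shaker in the frame of holder between 0.105 and 0.129 m))); the robot touches nothing.
It fails at once if a shaker is tipped (more than 0.6 rad) (angle between any of flour_dredger, cheese_shaker, oregano_jar, salt_shaker's own z axis and vertical above 0.6 rad).
It fails at once if a shaker is dropped (let go and falls faster than 0.8 m/s, about 33 mm) ((linear speed of flour_dredger above 0.8 m/s and height (world z) of flour_dredger below 0.08 m and contact force between flour_dredger and the fingers below 0.1 N) or (linear speed of cheese_shaker above 0.8 m/s and height (world z) of cheese_shaker below 0.08 m and contact force between cheese_shaker and the fingers below 0.1 N) or (linear speed of oregano_jar above 0.8 m/s and height (world z) of oregano_jar below 0.08 m and contact force between oregano_jar and the fingers below 0.1 N) or (linear speed of salt_shaker above 0.8 m/s and height (world z) of salt_shaker below 0.08 m and contact force between salt_shaker and the fingers below 0.1 N)).
It fails at once if the dough scraper is pushed more than 25 mm (distance of dough_scraper from where it was at the start of the episode above 0.025 m).
It fails at once if the pizza cutter is pushed more than 25 mm (distance of pizza_cutter from where it was at the start of the episode above 0.025 m).
It fails at once if the kitchen timer is pushed more than 25 mm (distance of kitchen_timer from where it was at the start of the episode above 0.025 m).
It also fails if it takes over 104 s, if anything falls off the work surface, if the arm or the gripper's body presses on something with over 40 N, if the wrist force passes 120 N, or if a joint passes its speed limit or range.

### The arm

A 7-joint arm with a two-finger parallel gripper is mounted at the origin on a cart in front of the work surface, level with it; the furniture and walls round the work are solid. World frame = base frame: x ahead of the robot, y to its left, z up, the work surface at z = 0. Lengths are in m, angles in rad, forces in N, time in s.
With the tool pointing down it reaches from about 0.4 to 0.85 m from the base axis. Payload 10.4 kg.
Tool frame: the origin (TCP) lies at the very end of the fingers, on their centre line; the grasp point (between the pads) lies 19 mm behind it (grip_point_offset is the distance from the TCP to the grasp point, in m); z points along the fingers, y is the line along which they close (so a half turn about z gives the same grasp; the last joint's range is limited). The gripper opens to 87 mm and grips with 3 to 60 N. Pads are 19 mm wide; open, the fingers measure 117 mm over their backs; the gripper's body (75 mm by 190 mm) begins 51 mm behind the grasp point.
Start: joints at [1.082, 0.332, -0.065, 1.46, 0.022, 1.35, -0.088], TCP at [0.281, -0.558, 0.223] pointing down, gripper open.
Joint ranges: [-2.6, 2.6], [-0.5, 2.12], [-1.47, 1.34], [0.16, 2.42], [-1.27, 4.41], [0.06, 2.06], [-2.6, 2.6]. Speed limits (rad/s): [2.22, 2.22, 2.79, 2.79, 3.14, 3.14, 3.14].

### API

Orientations are given as a unit quaternion [x, y, z, w].
In Python, from bench import * gives the robot as it stands.
- The arm moves only by the tool play_rows, never from a script. Its argument "increments" is text: rows parted by semicolons, each of 7 numbers parted by spaces: the turn, a rotation vector about the tool's x, y, z in rad, then the shift along the tool's x, y, z in m, then the opening, from 0 (shut) to 1 (fully open). A call has 1 to 8 rows; each row is the pose to reach, as a shift and turn from the pose commanded when the call began, along the tool's axes at that moment; what a row does not reach only later rows make up. A row lasts 1/10 s, in which the tool goes at most 50 mm and 8.59 degrees, less where a joint would pass 70% of its speed; a pose out of reach is approached as far as the arm can. A call with a gripper value outside its range is refused whole. The fingers move at their own pace and stop on an object; "grip_force" is the grip in N (left out, the last holds). Time passes only in rows, so rows that repeat a pose let the fingers close. It gives the time, the measured TCP pose, the force, the opening and the grip force at its end, in the units of the state.
- read_state(): the state, without advancing time (a new reading comes with each control period).
- camera(name): name is "scene" or "side" or "wrist"; returns a dict with "color" (400x640x3 uint8, red, green, blue), "fx", "fy", "cx", "cy" (pixels), "camera_from_world" (4x4, takes a point from world to camera coordinates); the wrist camera has in their place "mount" (4x4, takes a point from camera to tool coordinates, whose origin is the TCP and whose axes are the flange's). Camera axes: x right, y down, z forward; pixel columns grow to the right and rows downward; lengths in m; the calibration is good to about 2 mm. A picture is of the moment at which its call begins: read the wrist's pose just before it. There is no depth.
- close_job(): hands the job in; it is judged then, once.
The state is a dict: "time": time; "joint_positions": joint angles; "joint_vel": joint speeds; "joint_torque": joint torques, N m; "ee_pos": TCP position; "eef_rot": TCP orientation; "ft_force": force on the tool from outside, world axes, zero at the start; "torque": the same for the moment, N m; "width": finger opening in m; "grip_force": force on a finger pad.
Only numpy, scipy, OpenCV 4.12 (cv2) and the standard library are available. Lean on these libraries where they do the work, as an engineer would, in place of code of your own. Each camera call takes 0.05 s, during which the arm holds its last target. There are 200 camera calls.

## Working session

There is one attempt and no reset: what is moved stays moved. The work goes in short steps, Python scripts to look and compute and a tool call to move; the robot and the scene stay as the last step left them, time stands still between calls to the robot, and variables do not carry over. Pictures are saved under pics/ and viewed, at most 14 in all, crops included, and the job is handed in when it is done.

Besides the shell and the picture viewer there is one more tool, called after "Emit:" as a command line: name --argument value ..., lists and objects as JSON in quotes. play_rows: Moves the arm, as the interface text tells. Its arguments: {"type":"object","properties":{"increments":{"type":"string"},"grip_force":{"type":"number"}},"required":["increments"]}

```bash
mkdir -p pics; ls
python3 - <<'E'
from bench import *
import cv2
s=read_state(); print({k:s[k] for k in("time","ee_pos","eef_rot","width","ft_force")})
for n in("scene","side"):
    c=camera(n); cv2.imwrite(f"pics/{n}0.png",c["color"][:,:,::-1]); print(n,c["fx"],c["fy"],c["cx"],c["cy"],c["camera_from_world"].tolist() if hasattr(c["camera_from_world"],"tolist") else c["camera_from_world"])
E
```

```text
pics
{'time': 0.0, 'ee_pos': array([ 0.2805398 , -0.55805902,  0.22174008]), 'eef_rot': array([ 9.72994282e-01,  2.30828101e-01, -1.87582070e-04, -6.92726000e-04]), 'width': 0.08667160427647119, 'ft_force': array([-0.84712976,  0.90456068,  0.31313791])}
scene 518.317798053355 518.317798053355 304.63854587905985 210.4886466823904 [[0.855295732212604, -0.5173602869234922, 0.028417318194141304, -0.5309474190287039], [-0.19661856239731576, -0.37481312396276023, -0.906011182616467, 0.06886235839432138], [0.479385389201338, 0.7693201255782394, -0.42229870115898227, 1.0045353411235762], [0.0, 0.0, 0.0, 1.0]]
side 487.588142539504 487.588142539504 316.76491695430803 204.9335274218136 [[0.9290653729652366, -0.3691997448491257, -0.023001764286826168, -0.5635956597130976], [-0.24424830813449777, -0.5655581654994228, -0.7877097977112911, 0.06584174974722223], [0.2778134207168575, 0.7374520390101773, -0.6156169210063434, 1.1099131408303227], [0.0, 0.0, 0.0, 1.0]]
```

View pics/scene0.png

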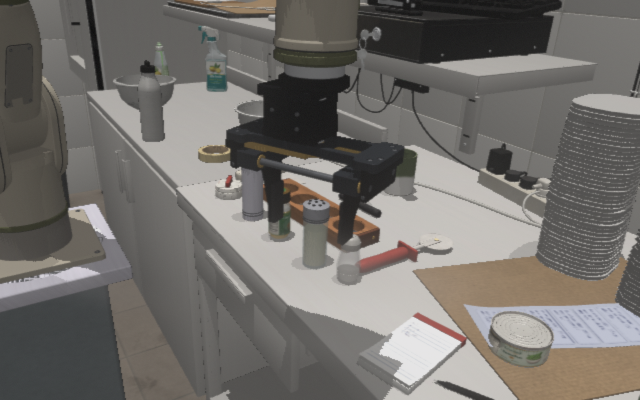

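View pics/side0.png

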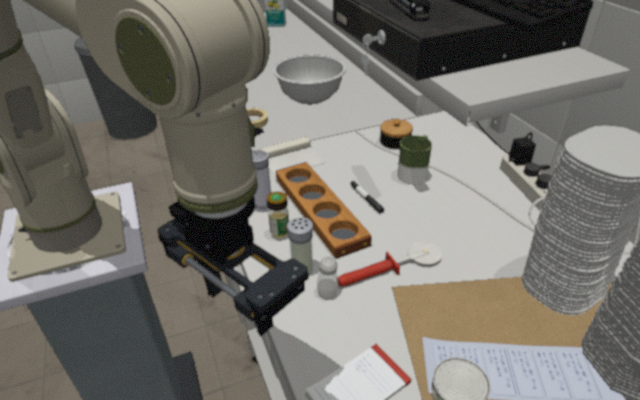

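The scene picture shows the shaker row from the timer (228,187) through flour, oregano and cheese to salt (349,262). The side picture shows the holder (275–370, 165–250), the scraper beyond its far end and the pizza wheel at its near end. I'll enlarge both.

Run:
```python
import cv2
a=cv2.imread("pics/side0.png")[125:305,235:445]; cv2.imwrite("pics/s1.png",cv2.resize(a,None,fx=3.3333,fy=3.3333,interpolation=cv2.INTER_CUBIC))
a=cv2.imread("pics/scene0.png")[130:290,200:400]; cv2.imwrite("pics/c1.png",cv2.resize(a,None,fx=3.75,fy=3.75,interpolation=cv2.INTER_CUBIC))
```

```text
(no output)
```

View pics/s1.png

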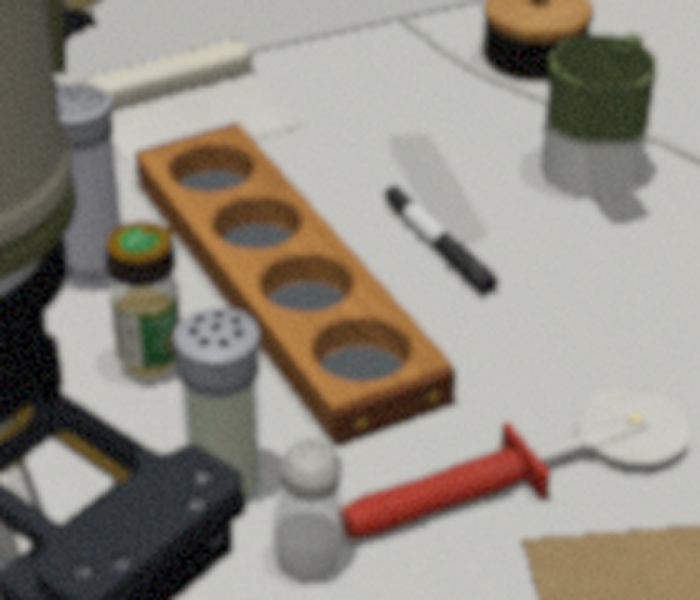

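View pics/c1.png

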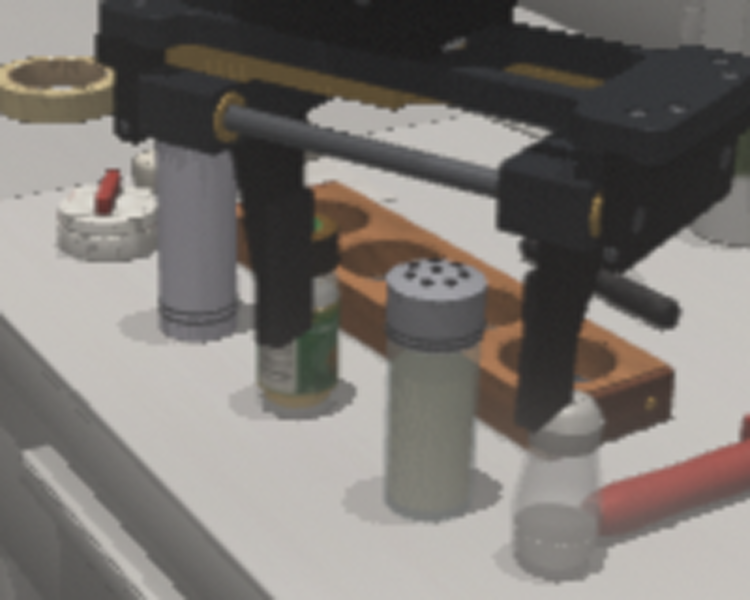

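The crops show well rims in side-crop px at (211,168), (257,224), (306,283) and (362,350). Scene-crop base centres are near flour (197,322), oregano (297,396), cheese (430,498) and salt (557,559). The timer is at (107,235) and the pizza handle end is at (600,510).

```bash
cat > h.py <<'E'
from bench import *
import numpy as np
from scipy.optimize import least_squares
from scipy.spatial.transform import Rotation as R
def S(x,y): return ("side",235+x*.3,125+y*.3)
def C(x,y): return ("scene",200+x/3.75,130+y/3.75)
_c={}
def cam(n):
    if n not in _c:_c[n]=camera(n)
    return _c[n]
def proj(n,p):
    c=cam(n); q=np.array(c["camera_from_world"])@np.append(p,1); return np.array([c["cx"]+c["fx"]*q[0]/q[2],c["cy"]+c["fy"]*q[1]/q[2]])
def fit(obs): # obs: list ((cam,u,v),z)
    f=lambda p:np.concatenate([proj(o[0],[p[0],p[1],z])-o[1:] for o,z in obs])
    r=least_squares(f,[.5,-.5]); return r.x,np.round(r.fun,1)
E
python3 - <<'E'
from h import *
for n,o in dict(flour=[(C(197,322),0),(S(84,104),.148)],flourS=[(S(84,104),.148)],flourC=[(C(197,322),0)],oreg=[(C(297,396),0),(S(141,242),.105)],cheese=[(C(430,498),0),(C(437,280),.125),(S(218,334),.125)],salt=[(C(557,559),0),(S(311,552),0)],timer=[(C(107,235),0)],handle=[(S(350,520),.013)],scr=[(S(245,55),.02)],scr2=[(S(298,125),0)],boardcorner=[(S(525,543),0)],).items(): print(n,*fit(o))
ws=[S(211,168),S(257,224),S(306,283),S(362,350)]
for w in ws: print(fit([(w,.032)])[0])
def f(p):
    return np.concatenate([proj("side",[p[0]-np.sin(p[2])*y,p[1]+np.cos(p[2])*y,.032])-w[1:] for w,y in zip(ws,[.117,.039,-.039,-.117])])
r=least_squares(f,[.6,-.4,0]); print(r.x,r.fun.round(1))
for y in [.117,.039,-.039,-.117]: print(r.x[0]-np.sin(r.x[2])*y,r.x[1]+np.cos(r.x[2])*y)
s=read_state();print(R.from_quat(s["eef_rot"]).as_matrix().round(3))
E
```

```text
flour [ 0.43876725 -0.08376448] [ 1.5  0.9 -1.5 -1.2]
flourS [ 0.44034115 -0.08994104] [0. 0.]
flourC [ 0.43792484 -0.07796076] [0. 0.]
oreg [ 0.4435543  -0.19166495] [ 0.   0.8 -0.  -0.6]
cheese [ 0.44900747 -0.31948935] [-0.2  1.1  0.4 -1.4 -0.2  0. ]
salt [ 0.47666798 -0.38978468] [-0.3 -1.2  0.3  1.1]
timer [0.44367998 0.06740192] [0. 0.]
handle [ 0.5036527  -0.38369911] [0. 0.]
scr [0.63374971 0.12988137] [0. 0.]
scr2 [0.64508575 0.04082731] [0. 0.]
boardcorner [ 0.59622722 -0.42954034] [0. 0.]
[ 0.54468147 -0.03302428]
[ 0.55078733 -0.11244107]
[ 0.55696672 -0.18860517]
[ 0.56352738 -0.26695755]
[ 0.55398961 -0.15026422  0.08066623] [ 0.   0.1 -0.1 -0.2  0.2  0.1 -0.1 -0. ]
0.5445618891728949 -0.03364467232205122
0.5508470338327803 -0.11139103530196376
0.5571321784926656 -0.1891373982818763
0.563417323152551 -0.26688376126178887
[[ 0.893  0.449 -0.   ]
 [ 0.449 -0.893  0.001]
 [-0.    -0.001 -1.   ]]
```

```bash
cat >> h.py <<'E'
def to(x,y,z,yaw=None):
    s=read_state(); M=R.from_quat(s["eef_rot"]); d=M.inv().apply(np.array([x,y,z])-s["ee_pos"])
    c=s["eef_rot"]; m=M.as_matrix(); a=np.arctan2(m[1,1],m[0,1])
    print("t",round(s["time"],2),"shift",d.round(4),"turnz",None if yaw is None else round(-(yaw-a),4),"rotvec fix",(M.inv()*R.from_matrix([[-np.sin(.0807),np.cos(.0807),0],[np.cos(.0807),np.sin(.0807),0],[0,0,-1]])).as_rotvec().round(4),"w",round(s["width"],4),"pos",s["ee_pos"].round(4),"gf",np.round(s["grip_force"],1),"ft",s["ft_force"].round(1))
E
python3 -c "
from h import *
to(.445,-.2,.30,.0807); c=camera('wrist'); print(c['mount'],c['fx'],c['cx'],c['cy'])"
```

```text
t 0.2 shift [ 0.3077 -0.2463 -0.0777] turnz -1.1857 rotvec fix [-7.0000e-04 -4.0000e-04 -1.1857e+00] w 0.0872 pos [ 0.2806 -0.5582  0.2221] gf 0.0 ft [ 0.2 -0.7  0.1]
[[-2.15070372e-04 -9.70068427e-01 -2.42831629e-01  6.56938715e-02]
 [ 9.99999954e-01 -2.60728388e-04  1.55885852e-04 -3.35551162e-04]
 [-2.14533042e-04 -2.42831584e-01  9.70068439e-01 -1.62462825e-01]
 [ 0.00000000e+00  0.00000000e+00  0.00000000e+00  1.00000000e+00]] 355.4213655580493 321.91055644523504 203.03551864506056
```

Emit:
play_rows --increments "0 0 -0.15 0.038 -0.031 -0.03 1; 0 0 -0.3 0.076 -0.062 -0.05 1; 0 0 -0.45 0.115 -0.093 -0.0777 1; 0 0 -0.6 0.154 -0.123 -0.0777 1; 0 0 -0.75 0.192 -0.154 -0.0777 1; 0 0 -0.9 0.23 -0.185 -0.0777 1; 0 0 -1.05 0.27 -0.216 -0.0777 1; 0 0 -1.186 0.3077 -0.2463 -0.0777 1"

```text
time: 1.05
ee_pos: [0.4404, -0.2091, 0.3005]
eef_rot: [0.676, 0.737, -0.0, 0.0]
ft_force: [1.1, -1.3, -0.9]
width: 0.0869
grip_force: 0.0
```

Emit:
play_rows --increments "0 0 0 0 0 0 1; 0 0 0 0 0 0 1"

```text
time: 1.25
ee_pos: [0.4403, -0.2101, 0.3004]
eef_rot: [0.677, 0.736, -0.0, 0.0]
ft_force: [-0.4, -1.0, 0.1]
width: 0.0871
grip_force: 0.0
```

Run:
```python
from h import *
import cv2
to(.439,-.084,.30,.0807)
c=camera("wrist"); cv2.imwrite("pics/w1.png",cv2.resize(c["color"][:,:,::-1],(800,500),interpolation=cv2.INTER_CUBIC))
s=read_state(); np.savez("w1.npz",p=s["ee_pos"],q=s["eef_rot"])
```

```text
t 1.25 shift [0.1258 0.0091 0.0003] turnz 0.0022 rotvec fix [0.     0.0005 0.0022] w 0.0871 pos [ 0.4403 -0.2101  0.3004] gf 0.0 ft [-0.4 -1.   0.1]
```

View pics/w1.png

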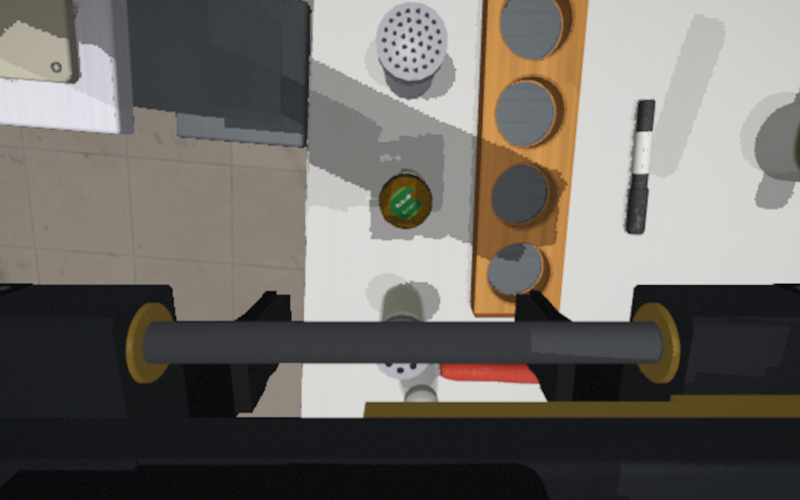

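The wrist picture (800×500) shows the flour lid centre at (411,42) and the oregano cap at (405,200). Well rims are at about (529,112), (527,194) and (518,270).

```bash
cat >> h.py <<'E'
def wray(u,v,z,p,q,c=None):
    c=c or cam("wrist"); m=np.array(c["mount"]); d=m[:3,:3]@np.array([(u-c["cx"])/c["fx"],(v-c["cy"])/c["fy"],1]); M=R.from_quat(q)
    o=p+M.apply(m[:3,3]); d=M.apply(d); return (o+d*(z-o[2])/d[2])[:2].round(4)
E
python3 - <<'E'
from h import *
w=np.load("w1.npz")
for n,u,v,z in [("flour",411.5,42.5,.145),("flour top",411,40,.149),("oreg",405.5,200,.105),("w1",536,24,.032),("w2",529.5,112.5,.032),("w3",528,194,.032),("w4",518.5,270,.032),("cheesebase top edge",401,284,0),("hold BLcorner",473,316,.032),("tableedge",303,350,0)]:
    print(n,wray(u*.8,v*.8,z,w["p"],w["q"]))
E
```

```text
flour [ 0.435  -0.0815]
flour top [ 0.4346 -0.0808]
oreg [ 0.4402 -0.1902]
w1 [ 0.5439 -0.0349]
w2 [ 0.5493 -0.1095]
w3 [ 0.5591 -0.1842]
w4 [ 0.5609 -0.2607]
cheesebase top edge [ 0.4446 -0.2953]
hold BLcorner [ 0.521  -0.3137]
tableedge [ 0.3399 -0.3825]
```

```bash
python3 -c "
from h import *
to(.437,-.082,.30,.0807)"
```

```text
t 1.35 shift [1.299e-01 7.700e-03 1.000e-04] turnz -0.0021 rotvec fix [-0.0003  0.0003 -0.0021] w 0.0868 pos [ 0.4395 -0.2121  0.3002] gf 0.0 ft [ 0.4 -0.3 -0.3]
```

Emit:
play_rows --increments "0 0 0 0.03 0.002 0 1; 0 0 0 0.06 0.004 0 1; 0 0 0 0.09 0.006 0 1; 0 0 0 0.12 0.008 0 1; 0 0 0 0.13 0.008 0.02 1; 0 0 0 0.13 0.008 0.06 1; 0 0 0 0.13 0.008 0.08 1; 0 0 0 0.13 0.008 0.08 1"

```text
time: 2.15
ee_pos: [0.4357, -0.0819, 0.2178]
eef_rot: [0.679, 0.734, -0.001, -0.002]
ft_force: [-0.4, -0.1, -0.4]
width: 0.0869
grip_force: 0.0
```

```bash
python3 -c "
from h import *
to(.437,-.082,.086,.0807)
import time
for i in range(3): print(read_state()['ee_pos'])
c=camera('wrist');to(.437,-.082,.086,.0807)
"
```

```text
t 2.15 shift [-0.0004  0.0019  0.1318] turnz -0.0026 rotvec fix [-0.0044 -0.0015 -0.0026] w 0.0869 pos [ 0.4357 -0.0819  0.2178] gf 0.0 ft [-0.4 -0.1 -0.4]
[ 0.43567808 -0.08189509  0.21778051]
[ 0.43567808 -0.08189509  0.21778051]
[ 0.43567808 -0.08189509  0.21778051]
t 2.2 shift [-0.0003  0.0005  0.1337] turnz -0.0023 rotvec fix [-0.0018 -0.0008 -0.0023] w 0.0868 pos [ 0.4368 -0.0819  0.2197] gf 0.0 ft [ 0.3 -0.6  0.7]
```

Emit:
play_rows --increments "0 0 0 0 0 0.03 1; 0 0 0 0 0 0.06 1; 0 0 0 0 0 0.09 1; 0 0 0 0 0 0.115 1; 0 0 0 0 0 0.13 1; 0 0 0 0 0 0.134 1; 0 0 0 0 0 0.134 1; 0 0 0 0 0 0.134 1"

```text
time: 3.0
ee_pos: [0.4386, -0.0813, 0.0877]
eef_rot: [0.678, 0.735, 0.0, 0.001]
ft_force: [-0.5, 0.2, 0.0]
width: 0.0867
grip_force: 0.0
```

Emit:
play_rows --increments "0 0 0 0 0 0 0.75; 0 0 0 0 0 0 0.65; 0 0 0 0 0 0 0.58; 0 0 0 0 0 0 0.5; 0 0 0 0 0 0 0.45; 0 0 0 0 0 0 0.4; 0 0 0 0 0 0 0.4; 0 0 0 0 0 0 0.4" --grip_force 20

```text
time: 3.8
ee_pos: [0.4374, -0.0808, 0.0862]
eef_rot: [0.678, 0.735, -0.0, -0.0]
ft_force: [-0.9, 0.2, 2.2]
width: 0.0476
grip_force: 20.0
```

```bash
python3 -c "
from h import *
to(.544,-.0343,.14,.0807)"
```

```text
t 3.8 shift [ 0.0377  0.11   -0.0538] turnz 0.0003 rotvec fix [-0.0002  0.      0.0003] w 0.0476 pos [ 0.4374 -0.0808  0.0862] gf 20.0 ft [-0.9  0.2  2.2]
```

Emit:
play_rows --increments "0 0 0 0 0 -0.01 0.4; 0 0 0 0 0 -0.03 0.4; 0 0 0 0 0 -0.05 0.4; 0 0 0 0 0 -0.06 0.4; 0 0 0 0 0 -0.06 0.4; 0 0 0 0 0 -0.06 0.4" --grip_force 30

```text
time: 4.4
ee_pos: [0.4372, -0.0808, 0.1458]
eef_rot: [0.678, 0.735, -0.0, -0.0]
ft_force: [-0.5, 0.9, -2.6]
width: 0.047
grip_force: 30.0
```

Emit:
play_rows --increments "0 0 0 0.005 0.015 0 0.4; 0 0 0 0.012 0.035 0 0.4; 0 0 0 0.02 0.06 0 0.4; 0 0 0 0.028 0.085 0 0.4; 0 0 0 0.035 0.102 0 0.4; 0 0 0 0.0375 0.11 0 0.4; 0 0 0 0.0375 0.11 0 0.4; 0 0 0 0.0375 0.11 0 0.4"

```text
time: 5.2
ee_pos: [0.5432, -0.035, 0.1456]
eef_rot: [0.678, 0.735, -0.001, -0.0]
ft_force: [-0.3, -0.1, -2.6]
width: 0.0469
grip_force: 30.0
```

Run:
```python
from h import *
import cv2
c=camera("side");a=c["color"][110:260,220:420,::-1];b=camera("scene")["color"][90:240,190:390,::-1]
cv2.imwrite("pics/p1.png",cv2.resize(np.hstack([a,b]),None,fx=2,fy=2,interpolation=cv2.INTER_CUBIC))
to(.544,-.0343,.092,.0807)
```

```text
t 5.3 shift [0.0009 0.0008 0.0541] turnz -0.0004 rotvec fix [-0.0006  0.0006 -0.0004] w 0.0471 pos [ 0.5433 -0.0352  0.1461] gf 30.0 ft [ 0.1 -0.4 -1.5]
```

View pics/p1.png

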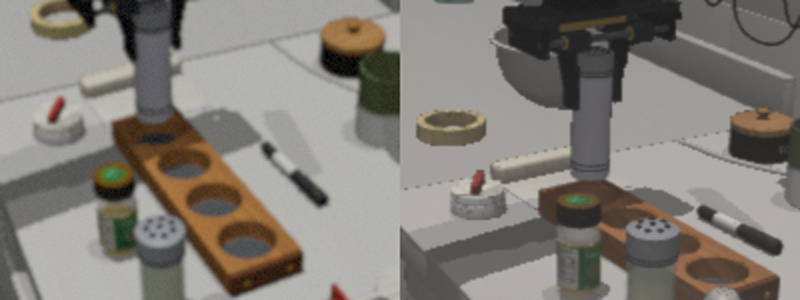

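The held flour is over well 1. In the crop its base bottom edge is at (154,118) in the side half and (190,180) in the scene half. I'll check the axis against the well.

Run:
```python
from h import *
s=("side",220+77,110+59-5.4);c=("scene",190+95.2,90+90-4)
print(fit([(s,.06)]),fit([(c,.06)]),fit([(s,.06),(c,.06)]))
```

```text
(array([ 0.54661302, -0.02206446]), array([0., 0.])) (array([ 0.54617255, -0.03185413]), array([0., 0.])) (array([ 0.54718223, -0.02629647]), array([ 0.8,  0.8, -0.8, -0.8]))
```

Emit:
play_rows --increments "0 0 0 0.001 0.001 0.01 0.4; 0 0 0 0.001 0.001 0.02 0.4; 0 0 0 0.001 0.001 0.027 0.4; 0 0 0 0.001 0.001 0.034 0.4; 0 0 0 0.001 0.001 0.04 0.4; 0 0 0 0.001 0.001 0.045 0.4; 0 0 0 0.001 0.001 0.05 0.4; 0 0 0 0.001 0.001 0.05 0.4"

```text
time: 6.2
ee_pos: [0.5447, -0.0335, 0.0956]
eef_rot: [0.678, 0.735, -0.0, -0.0]
ft_force: [-0.8, 0.2, -1.8]
width: 0.0473
grip_force: 30.0
```

Run:
```python
from h import *
import cv2
c=camera("side");a=c["color"][130:230,240:390,::-1]
cv2.imwrite("pics/p2.png",cv2.resize(a,None,fx=4,fy=4,interpolation=cv2.INTER_CUBIC))
to(.544,-.0343,.092,.0807)
```

```text
t 6.25 shift [-0.0008 -0.001   0.004 ] turnz 0.0004 rotvec fix [-0.0003 -0.0001  0.0004] w 0.0471 pos [ 0.5449 -0.0334  0.096 ] gf 30.0 ft [ 0.3  0.5 -1.2]
```

View pics/p2.png

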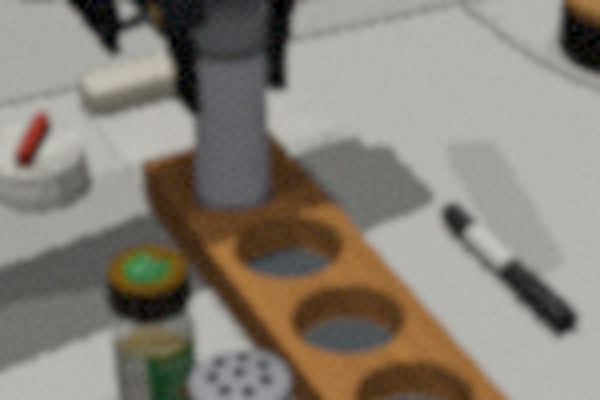

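The flour is inside well 1 with no side force, so I'll lower the last 4 mm and release.

Emit:
play_rows --increments "0 0 0 0 0 0.002 0.4; 0 0 0 0 0 0.003 0.4; 0 0 0 0 0 0.004 0.4; 0 0 0 0 0 0.005 0.4; 0 0 0 0 0 0.005 0.4"

```text
time: 6.75
ee_pos: [0.5454, -0.0334, 0.0922]
eef_rot: [0.678, 0.735, 0.0, 0.0]
ft_force: [-2.7, -0.1, 7.3]
width: 0.0475
grip_force: 30.0
```

Floor contact (7 N), so I'll release and rise.

Emit:
play_rows --increments "0 0 0 0 0 0 0.55; 0 0 0 0 0 0 0.65; 0 0 0 0 0 0 0.8; 0 0 0 0 0 0 1; 0 0 0 0 0 0 1; 0 0 0 0 0 -0.02 1; 0 0 0 0 0 -0.06 1; 0 0 0 0 0 -0.1 1"

```text
time: 7.55
ee_pos: [0.5444, -0.0333, 0.192]
eef_rot: [0.678, 0.735, -0.0, -0.001]
ft_force: [0.3, -0.1, 0.4]
width: 0.0859
grip_force: 0.0
```

Emit:
play_rows --increments "0 0 0 -0.03 0 -0.05 1; 0 0 0 -0.06 -0.02 -0.1 1; 0 0 0 -0.09 -0.04 -0.13 1; 0 0 0 -0.12 -0.06 -0.13 1; 0 0 0 -0.15 -0.08 -0.13 1; 0 0 0 -0.18 -0.1 -0.13 1; 0 0 0 -0.2 -0.11 -0.13 1; 0 0 0 -0.2 -0.11 -0.13 1"

```text
time: 8.35
ee_pos: [0.4498, -0.2452, 0.3211]
eef_rot: [0.68, 0.733, -0.001, 0.0]
ft_force: [0.2, 0.8, 0.2]
width: 0.0873
grip_force: 0.0
```

Emit:
play_rows --increments "0 0 0 -0.03 -0.01 0 1; 0 0 0 -0.06 -0.02 0 1; 0 0 0 -0.1 -0.03 0 1; 0 0 0 -0.12 -0.03 0 1; 0 0 0 -0.13 -0.03 0 1; 0 0 0 -0.13 -0.03 0 1; 0 0 0 -0.13 -0.03 0 1"

```text
time: 9.05
ee_pos: [0.4331, -0.372, 0.3213]
eef_rot: [0.677, 0.736, 0.0, -0.0]
ft_force: [1.2, 0.4, -0.2]
width: 0.087
grip_force: 0.0
```

Run:
```python
from h import *
import cv2
camera("side");s=read_state(); np.savez("w2.npz",p=s["ee_pos"],q=s["eef_rot"])
c=camera("wrist"); cv2.imwrite("pics/w2.png",cv2.resize(c["color"][:,:,::-1],(800,500),interpolation=cv2.INTER_CUBIC))
to(.449,-.3195,.2,.0807)
```

```text
t 9.15 shift [0.051  0.0203 0.1216] turnz 0.0027 rotvec fix [0.0005 0.     0.0027] w 0.0871 pos [ 0.433  -0.372   0.3216] gf 0.0 ft [ 0.1 -0.3  0.4]
```

View pics/w2.png

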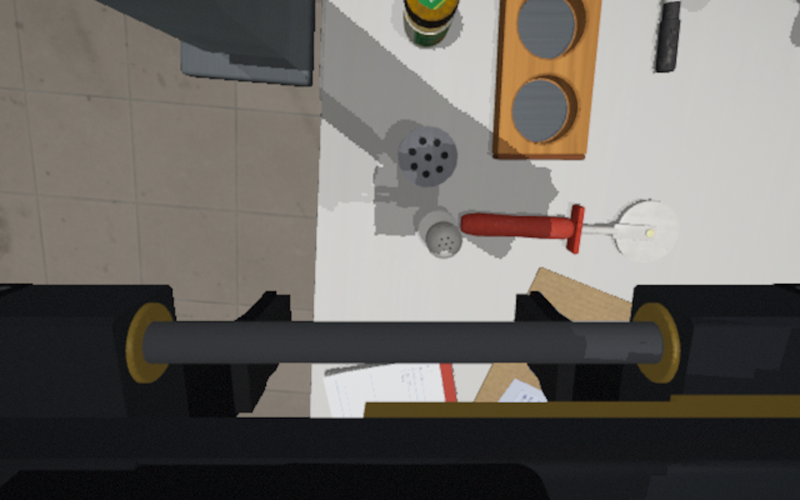

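The picture shows the cheese lid at (428,156), the salt head at (444,239), well 4's rim at (545,109) and the holder's near corners at (494,158) and (585,158).

Run:
```python
from h import *
w=np.load("w2.npz")
for n,u,v,z in [("cheese",428,156,.122),("salt",444,239,.084),("saltbase",440,231,.01),("w4",545,109,.032),("w3",551,22.5,.032),("BL",494,157,.032),("BR",585,158,.032),("oreg",432,-5,.105),("handle end",462,223,.013)]:
    print(n,wray(u*.8,v*.8,z,w["p"],w["q"]))
```

```text
cheese [ 0.4485 -0.3147]
salt [ 0.4727 -0.3886]
saltbase [ 0.4759 -0.3955]
w4 [ 0.5626 -0.2631]
w3 [ 0.5559 -0.1868]
BL [ 0.5194 -0.3123]
BR [ 0.6098 -0.3058]
oreg [ 0.4409 -0.1946]
handle end [ 0.4982 -0.3842]
```

Emit:
play_rows --increments "0 0 0.001 0.02 0.008 0.03 1; 0 0 0.002 0.04 0.016 0.07 1; 0 0 0.0025 0.0545 0.019 0.11 1; 0 0 0.0025 0.0545 0.019 0.15 1; 0 0 0.0025 0.0545 0.019 0.19 1; 0 0 0.0025 0.0545 0.019 0.23 1; 0 0 0.0025 0.0545 0.019 0.255 1; 0 0 0.0025 0.0545 0.019 0.2596 1"

```text
time: 10.0
ee_pos: [0.4452, -0.316, 0.059]
eef_rot: [0.678, 0.735, -0.0, -0.002]
ft_force: [1.3, -0.4, -0.2]
width: 0.087
grip_force: 0.0
```

Emit:
play_rows --increments "0 0 0 0 0 0 1; 0 0 0 0 0 0 0.75; 0 0 0 0 0 0 0.65; 0 0 0 0 0 0 0.58; 0 0 0 0 0 0 0.5; 0 0 0 0 0 0 0.4; 0 0 0 0 0 0 0.4; 0 0 0 0 0 0 0.4" --grip_force 25

```text
time: 10.8
ee_pos: [0.447, -0.3178, 0.0618]
eef_rot: [0.679, 0.734, 0.0, 0.0]
ft_force: [0.6, 0.2, 1.0]
width: 0.0473
grip_force: 25.0
```

```bash
python3 -c "
from h import *
to(.5505,-.1110,.20,.0807)"
```

```text
t 10.8 shift [ 0.1981  0.1195 -0.1382] turnz -0.0022 rotvec fix [ 0.0005  0.0002 -0.0022] w 0.0473 pos [ 0.447  -0.3178  0.0618] gf 25.0 ft [0.6 0.2 1. ]
```

Emit:
play_rows --increments "0 0 0 0 0 -0.01 0.4; 0 0 0 0 0 -0.03 0.4; 0 0 0 0 0 -0.06 0.4; 0 0 0 0 0 -0.09 0.4; 0 0 0 0 0 -0.12 0.4; 0 0 0 0.01 0.005 -0.135 0.4; 0 0 0 0.03 0.02 -0.138 0.4; 0 0 0 0.055 0.035 -0.138 0.4" --grip_force 30

```text
time: 11.6
ee_pos: [0.4777, -0.2596, 0.2002]
eef_rot: [0.679, 0.734, -0.0, 0.0]
ft_force: [0.2, -0.3, -2.2]
width: 0.047
grip_force: 30.0
```

Emit:
play_rows --increments "0 0 0 0.03 0.018 0 0.4; 0 0 0 0.06 0.036 0 0.4; 0 0 0 0.09 0.054 0 0.4; 0 0 0 0.115 0.07 0 0.4; 0 0 0 0.132 0.08 0 0.4; 0 0 0 0.14 0.084 0 0.4; 0 0 0 0.1415 0.0845 0 0.4; 0 0 0 0.1415 0.0845 0 0.4"

```text
time: 12.4
ee_pos: [0.55, -0.1132, 0.1994]
eef_rot: [0.679, 0.734, -0.0, -0.0]
ft_force: [-0.5, -0.2, -1.5]
width: 0.0471
grip_force: 30.0
```

Emit:
play_rows --increments "0 0 0 0 0 0.02 0.4; 0 0 0 0 0 0.04 0.4; 0 0 0 0 0 0.06 0.4; 0 0 0 0 0 0.075 0.4; 0 0 0 0 0 0.085 0.4; 0 0 0 0 0 0.09 0.4; 0 0 0 0 0 0.09 0.4; 0 0 0 0 0 0.09 0.4"

```text
time: 13.2
ee_pos: [0.5509, -0.1126, 0.1103]
eef_rot: [0.679, 0.734, 0.0, 0.0]
ft_force: [-0.0, -0.0, -1.2]
width: 0.0472
grip_force: 30.0
```

Run:
```python
from h import *
import cv2
c=camera("side");a=c["color"][110:235,230:380,::-1];b=camera("scene")["color"][110:235,200:350,::-1]
cv2.imwrite("pics/p3.png",cv2.resize(np.hstack([a,b]),None,fx=2.6,fy=2.6,interpolation=cv2.INTER_CUBIC))
to(.5505,-.1125,.069,.0807)
```

```text
t 13.3 shift [ 0.0001 -0.0005  0.0415] turnz -0.0021 rotvec fix [ 0.0013  0.0005 -0.0021] w 0.0467 pos [ 0.551  -0.1126  0.1105] gf 30.0 ft [ 0.2  0.4 -1.6]
```

View pics/p3.png

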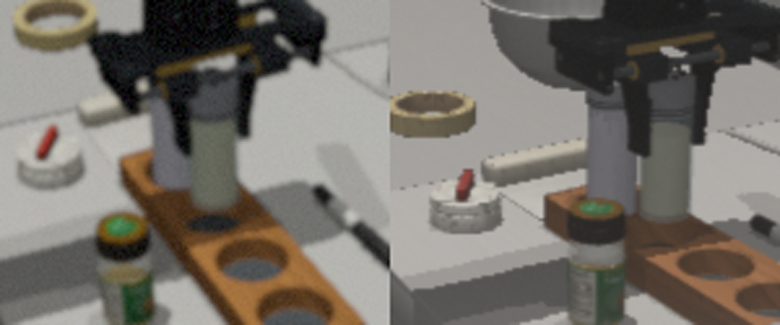

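Flour stands upright in well 1, and the cheese base at (215,208) hangs just above and behind the well 2 opening, as expected at 17 mm over the rim. I'll lower it.

Emit:
play_rows --increments "0 0 0 0 0 0.008 0.4; 0 0 0 0 0 0.016 0.4; 0 0 0 0 0 0.024 0.4; 0 0 0 0 0 0.031 0.4; 0 0 0 0 0 0.036 0.4; 0 0 0 0 0 0.039 0.4; 0 0 0 0 0 0.041 0.4; 0 0 0 0 0 0.042 0.4"

```text
time: 14.1
ee_pos: [0.5506, -0.1126, 0.0678]
eef_rot: [0.679, 0.734, 0.0, 0.0]
ft_force: [-1.2, -0.3, 4.2]
width: 0.0469
grip_force: 29.9
```

Emit:
play_rows --increments "0 0 0 0 0 0.001 0.4; 0 0 0 0 0 0.001 0.4"

```text
time: 14.3
ee_pos: [0.5508, -0.1127, 0.0677]
eef_rot: [0.679, 0.734, 0.0, 0.001]
ft_force: [-3.0, -0.0, 6.8]
width: 0.0469
grip_force: 29.9
```

Emit:
play_rows --increments "0 0 0 0 0 0 0.55; 0 0 0 0 0 0 0.65; 0 0 0 0 0 0 0.8; 0 0 0 0 0 0 1; 0 0 0 0 0 0 1; 0 0 0 0 0 -0.02 1; 0 0 0 0 0 -0.06 1; 0 0 0 0 0 -0.1 1"

```text
time: 15.1
ee_pos: [0.5498, -0.1124, 0.1673]
eef_rot: [0.679, 0.734, -0.0, -0.001]
ft_force: [1.8, -0.7, 0.2]
width: 0.0862
grip_force: 0.0
```

Emit:
play_rows --increments "0 0 0 -0.02 -0.02 -0.03 1; 0 0 0 -0.05 -0.05 -0.04 1; 0 0 0 -0.075 -0.08 -0.04 1; 0 0 0 -0.085 -0.1 -0.04 1; 0 0 0 -0.085 -0.1 -0.04 1; 0 0 0 -0.085 -0.1 -0.04 1; 0 0 0 -0.085 -0.1 -0.04 1"

```text
time: 15.8
ee_pos: [0.4582, -0.2042, 0.2067]
eef_rot: [0.678, 0.735, 0.0, 0.0]
ft_force: [0.1, -0.1, 1.0]
width: 0.087
grip_force: 0.0
```

Run:
```python
from h import *
to(.442,-.1915,.049,.0807)
```

```text
t 15.8 shift [ 0.0139 -0.0152  0.1577] turnz -0.0006 rotvec fix [ 0.0005 -0.0002 -0.0006] w 0.087 pos [ 0.4582 -0.2042  0.2067] gf 0.0 ft [ 0.1 -0.1  1. ]
```

Emit:
play_rows --increments "0 0 0 0.014 -0.0155 0.02 1; 0 0 0 0.014 -0.0155 0.05 1; 0 0 0 0.014 -0.0155 0.08 1; 0 0 0 0.014 -0.0155 0.11 1; 0 0 0 0.014 -0.0155 0.14 1; 0 0 0 0.014 -0.0155 0.154 1; 0 0 0 0.014 -0.0155 0.158 1; 0 0 0 0.014 -0.0155 0.158 1"

```text
time: 16.6
ee_pos: [0.4415, -0.192, 0.0489]
eef_rot: [0.679, 0.735, 0.0, -0.0]
ft_force: [0.3, -0.1, 0.6]
width: 0.0871
grip_force: 0.0
```

Emit:
play_rows --increments "0 0 0 0 0 0 1; 0 0 0 0 0 0 0.75; 0 0 0 0 0 0 0.65; 0 0 0 0 0 0 0.58; 0 0 0 0 0 0 0.5; 0 0 0 0 0 0 0.4; 0 0 0 0 0 0 0.35; 0 0 0 0 0 0 0.35" --grip_force 20

```text
time: 17.4
ee_pos: [0.4409, -0.1924, 0.0486]
eef_rot: [0.679, 0.734, 0.0, 0.0]
ft_force: [0.5, 0.1, 0.1]
width: 0.0439
grip_force: 20.0
```

Run:
```python
from h import *
to(.5565,-.1875,.135,.0807)
```

```text
t 17.4 shift [-0.0042  0.1157 -0.0863] turnz -0.0022 rotvec fix [ 0.0001  0.     -0.0022] w 0.0439 pos [ 0.4409 -0.1924  0.0486] gf 20.0 ft [0.5 0.1 0.1]
```

Emit:
play_rows --increments "0 0 0 0 0 -0.01 0.35; 0 0 0 0 0 -0.03 0.35; 0 0 0 0 0 -0.06 0.35; 0 0 0 0 0.005 -0.08 0.35; 0 0 0 -0.001 0.025 -0.086 0.35; 0 0 0 -0.002 0.05 -0.086 0.35; 0 0 0 -0.004 0.075 -0.086 0.35; 0 0 0 -0.005 0.095 -0.086 0.35"

```text
time: 18.2
ee_pos: [0.5371, -0.1899, 0.1353]
eef_rot: [0.679, 0.734, 0.0, 0.0]
ft_force: [-0.9, 0.4, -0.4]
width: 0.044
grip_force: 20.0
```

Emit:
play_rows --increments "0 0 0 0 0.015 0 0.35; 0 0 0 0 0.0205 0 0.35; 0 0 0 0 0.0205 0 0.35; 0 0 0 0 0.0205 0.01 0.35; 0 0 0 0 0.0205 0.025 0.35; 0 0 0 0 0.0205 0.035 0.35; 0 0 0 0 0.0205 0.035 0.35; 0 0 0 0 0.0205 0.035 0.35"

```text
time: 19.0
ee_pos: [0.5561, -0.1883, 0.0993]
eef_rot: [0.679, 0.734, -0.0, -0.0]
ft_force: [0.1, -0.1, -0.6]
width: 0.0434
grip_force: 20.0
```

Run:
```python
from h import *
import cv2
c=camera("side");a=c["color"][110:235,250:400,::-1];b=camera("scene")["color"][110:235,230:380,::-1]
cv2.imwrite("pics/p4.png",cv2.resize(np.hstack([a,b]),None,fx=2.6,fy=2.6,interpolation=cv2.INTER_CUBIC))
to(.5565,-.1885,.0545,.0807)
```

```text
t 19.1 shift [-0.0001 -0.0002  0.0456] turnz -0.0022 rotvec fix [ 0.0007  0.0003 -0.0022] w 0.0435 pos [ 0.5567 -0.1884  0.1001] gf 20.0 ft [-0.8 -0.1 -1.3]
```

View pics/p4.png

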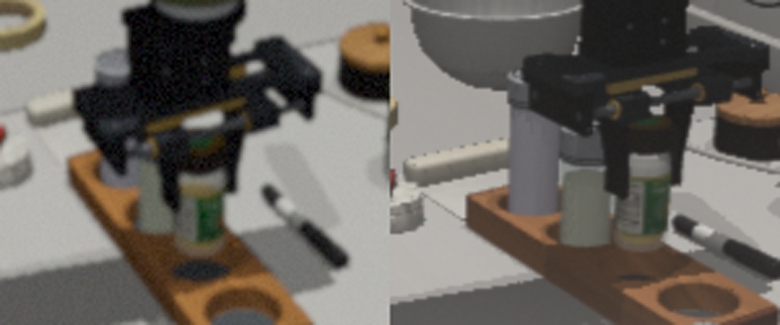

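Flour and cheese stand upright in wells 1 and 2, and oregano is above well 3 with its opening at (203,270). I'll lower it.

Emit:
play_rows --increments "0 0 0 0 0 0.008 0.35; 0 0 0 0 0 0.016 0.35; 0 0 0 0 0 0.024 0.35; 0 0 0 0 0 0.032 0.35; 0 0 0 0 0 0.039 0.35; 0 0 0 0 0 0.043 0.35; 0 0 0 0 0 0.0455 0.35; 0 0 0 0 0 0.0465 0.35"

```text
time: 19.9
ee_pos: [0.5564, -0.1883, 0.0545]
eef_rot: [0.679, 0.734, -0.0, 0.0]
ft_force: [-10.4, 2.0, 21.6]
width: 0.0437
grip_force: 20.0
```

Emit:
play_rows --increments "0 0 0 0 0 0.0005 0.35; 0 0 0 0 0 0.0005 0.35"

```text
time: 20.1
ee_pos: [0.5564, -0.1883, 0.0545]
eef_rot: [0.679, 0.734, -0.0, 0.0]
ft_force: [-8.1, 2.3, 18.3]
width: 0.0439
grip_force: 20.0
```

Emit:
play_rows --increments "0 0 0 0 0 -0.001 0.35; 0 0 0 0 0 -0.001 0.5; 0 0 0 0 0 -0.001 0.6; 0 0 0 0 0 -0.001 0.8; 0 0 0 0 0 -0.001 1; 0 0 0 0 0 -0.001 1; 0 0 0 0 0 -0.03 1; 0 0 0 0 0 -0.07 1"

```text
time: 20.9
ee_pos: [0.5549, -0.1879, 0.1214]
eef_rot: [0.679, 0.734, -0.001, -0.002]
ft_force: [0.5, -0.7, 0.3]
width: 0.083
grip_force: 0.0
```

Emit:
play_rows --increments "0 0 0 -0.01 -0.01 -0.04 1; 0 0 0 -0.05 -0.025 -0.08 1; 0 0 0 -0.09 -0.04 -0.11 1; 0 0 0 -0.13 -0.06 -0.11 1; 0 0 0 -0.17 -0.08 -0.11 1; 0 0 0 -0.2 -0.1 -0.11 1; 0 0 0 -0.205 -0.1 -0.11 1; 0 0 0 -0.205 -0.1 -0.11 1"

```text
time: 21.7
ee_pos: [0.4722, -0.4015, 0.2323]
eef_rot: [0.68, 0.734, 0.0, -0.0]
ft_force: [0.0, 0.8, 0.5]
width: 0.0871
grip_force: 0.0
```

Run:
```python
from h import *
to(.475,-.391,.12,.0807)
```

```text
t 21.7 shift [0.0102 0.0036 0.1123] turnz -0.0045 rotvec fix [-0.0002 -0.0003 -0.0045] w 0.0871 pos [ 0.4722 -0.4015  0.2323] gf 0.0 ft [0.  0.8 0.5]
```

Emit:
play_rows --increments "0 0 -0.003 0.0105 0.0035 0.03 1; 0 0 -0.0045 0.0105 0.0035 0.06 1; 0 0 -0.0045 0.0105 0.0035 0.09 1; 0 0 -0.0045 0.0105 0.0035 0.12 1; 0 0 -0.0045 0.0105 0.0035 0.145 1; 0 0 -0.0045 0.0105 0.0035 0.165 1; 0 0 -0.0045 0.0105 0.0035 0.175 1; 0 0 -0.0045 0.0105 0.0035 0.18 1"

```text
time: 22.5
ee_pos: [0.476, -0.3883, 0.052]
eef_rot: [0.676, 0.736, 0.0, -0.0]
ft_force: [-0.3, 0.7, 0.6]
width: 0.087
grip_force: 0.0
```

Emit:
play_rows --increments "0 0 0 0 0 0.006 1; 0 0 0 0 0 0.01 1; 0 0 0 0 0 0.014 1; 0 0 0 0 0 0.0155 1; 0 0 0 0 0 0.0155 1"

```text
time: 23.0
ee_pos: [0.4754, -0.3898, 0.0372]
eef_rot: [0.677, 0.736, -0.0, 0.0]
ft_force: [-0.2, 0.0, -0.2]
width: 0.0872
grip_force: 0.0
```

Run:
```python
from h import *
import cv2
c=camera("side");a=c["color"][170:320,260:410,::-1];b=camera("scene")["color"][170:320,290:440,::-1]
cv2.imwrite("pics/p5.png",cv2.resize(np.hstack([a,b]),None,fx=2.6,fy=2.6,interpolation=cv2.INTER_CUBIC))
to(.475,-.391,.036,.0807)
```

```text
t 23.1 shift [-0.001  -0.0006  0.0014] turnz 0.0022 rotvec fix [0.0003 0.0003 0.0022] w 0.0872 pos [ 0.4756 -0.39    0.0374] gf 0.0 ft [ 0.1  0.5 -0.3]
```

View pics/p5.png

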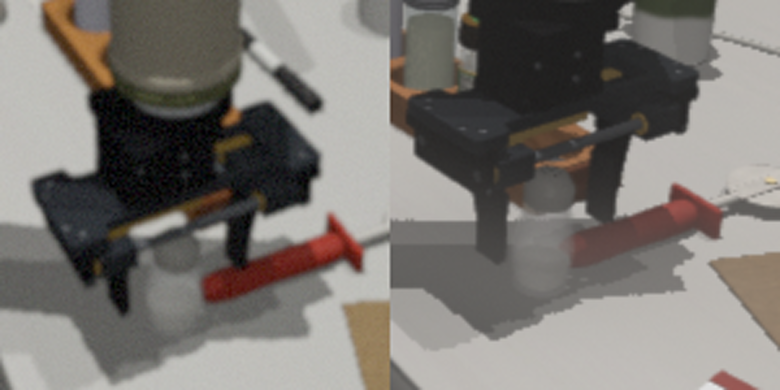

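The salt stands between the fingertips, with the side-crop base bottom at about (178,332) and tips at (120,308) and (238,262). I'll do a quick check of its axis.

Run:
```python
from h import *
for n,ox,oy,d in(("side",260,170,0),("scene",290,170,390)):
  for t,p in (("base",[.475,-.391,0]),("tcp",[.4756,-.39,.0374]),("top",[.475,-.391,.09])):
    q=proj(n,p); print(n,t,((q-[ox,oy])*2.6+[d,0]).round())
```

```text
side base [177. 318.]
side tcp [177. 282.]
side top [176. 232.]
scene base [540. 282.]
scene tcp [544. 234.]
scene top [549. 166.]
```

Projections match the picture, so I'll close.

Emit:
play_rows --increments "0 0 0 0 0 0.001 0.75; 0 0 0 0 0 0.001 0.65; 0 0 0 0 0 0.001 0.58; 0 0 0 0 0 0.001 0.5; 0 0 0 0 0 0.001 0.4; 0 0 0 0 0 0.001 0.35; 0 0 0 0 0 0.001 0.35; 0 0 0 0 0 0.001 0.35" --grip_force 18

```text
time: 24.0
ee_pos: [0.4752, -0.3899, 0.0362]
eef_rot: [0.677, 0.736, -0.0, -0.0]
ft_force: [-1.8, -0.0, 2.6]
width: 0.0393
grip_force: 17.9
```

Run:
```python
from h import *
to(.5625,-.2645,.120,.0807)
```

```text
t 24.0 shift [ 0.1178  0.0974 -0.0839] turnz 0.0021 rotvec fix [-0.0004  0.      0.0021] w 0.0393 pos [ 0.4752 -0.3899  0.0362] gf 17.9 ft [-1.8 -0.   2.6]
```

Emit:
play_rows --increments "0 0 0 0 0 -0.005 0.35; 0 0 0 0 0 -0.01 0.35; 0 0 0 0 0 -0.015 0.35; 0 0 0 0 0 -0.02 0.35; 0 0 0 0 0 -0.02 0.35; 0 0 0 0 0 -0.02 0.35"

```text
time: 24.6
ee_pos: [0.4755, -0.3899, 0.0563]
eef_rot: [0.677, 0.736, 0.0, 0.0]
ft_force: [0.4, 0.1, -0.6]
width: 0.0394
grip_force: 17.7
```

Run:
```python
from h import *
import cv2
c=camera("side");a=c["color"][200:320,280:380,::-1];b=camera("scene")["color"][200:320,300:400,::-1]
cv2.imwrite("pics/p6.png",cv2.resize(np.hstack([a,b]),None,fx=4,fy=4,interpolation=cv2.INTER_CUBIC))
to(.5625,-.2645,.120,.0807)
```

```text
t 24.7 shift [ 0.1176  0.0972 -0.064 ] turnz 0.0023 rotvec fix [-0.0002 -0.0001  0.0023] w 0.0395 pos [ 0.4753 -0.3897  0.056 ] gf 17.7 ft [ 0.   0.  -1.6]
```

View pics/p6.png

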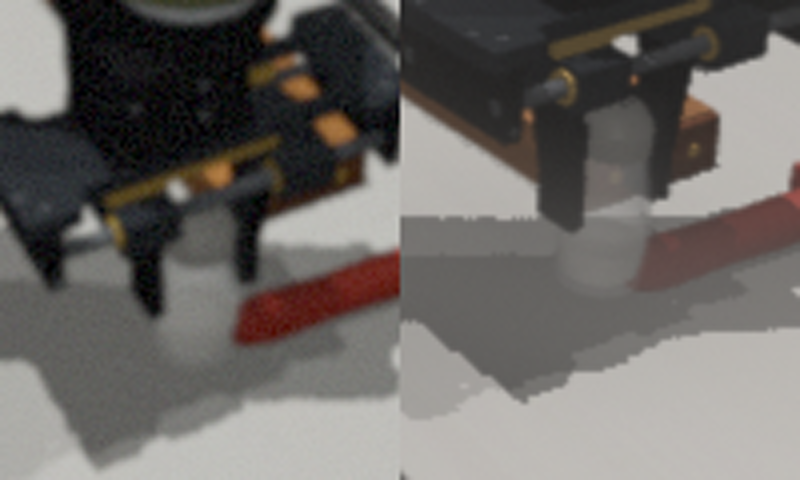

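The salt is held upright and lifted, with the scene-crop base at (600,293) about 20 mm up. I'll carry it gently.

Emit:
play_rows --increments "0 0 0 0 0 -0.01 0.35; 0 0 0 0 0 -0.025 0.35; 0 0 0 0 0 -0.04 0.35; 0 0 0 0 0 -0.055 0.35; 0 0 0 0.01 0.008 -0.064 0.35; 0 0 0.001 0.025 0.02 -0.064 0.35; 0 0 0.002 0.045 0.035 -0.064 0.35; 0 0 0.002 0.065 0.053 -0.064 0.35"

```text
time: 25.5
ee_pos: [0.5235, -0.3192, 0.1209]
eef_rot: [0.678, 0.735, 0.0, 0.0]
ft_force: [-0.2, -1.0, -0.7]
width: 0.0391
grip_force: 17.6
```

Emit:
play_rows --increments "0 0 0 0.018 0.016 0 0.35; 0 0 0 0.034 0.03 0 0.35; 0 0 0 0.046 0.04 0 0.35; 0 0 0 0.052 0.0435 0 0.35; 0 0 0 0.053 0.0445 0 0.35; 0 0 0 0.053 0.0445 0.01 0.35; 0 0 0 0.053 0.0445 0.02 0.35; 0 0 0 0.053 0.0445 0.03 0.35"

```text
time: 26.3
ee_pos: [0.562, -0.2651, 0.0887]
eef_rot: [0.678, 0.735, -0.0, -0.0]
ft_force: [-0.1, 0.2, -1.5]
width: 0.0391
grip_force: 17.7
```

Emit:
play_rows --increments "0 0 0 0 0 0 0.35; 0 0 0 0 0 0 0.35"

```text
time: 26.5
ee_pos: [0.5626, -0.2644, 0.0897]
eef_rot: [0.678, 0.735, -0.0, -0.0]
ft_force: [-0.2, -0.8, -0.7]
width: 0.0395
grip_force: 17.7
```

Run:
```python
from h import *
import cv2
c=camera("side");a=c["color"][130:280,270:420,::-1];b=camera("scene")["color"][130:280,270:420,::-1]
cv2.imwrite("pics/p7.png",cv2.resize(np.hstack([a,b]),None,fx=2.6,fy=2.6,interpolation=cv2.INTER_CUBIC))
to(.5625,-.2645,.042,.0807)
```

```text
t 26.6 shift [-0.     -0.0007  0.0485] turnz 0.0001 rotvec fix [0.0005 0.0003 0.0001] w 0.0395 pos [ 0.5631 -0.2644  0.0905] gf 17.7 ft [ 0.1 -0.1 -1.2]
```

View pics/p7.png

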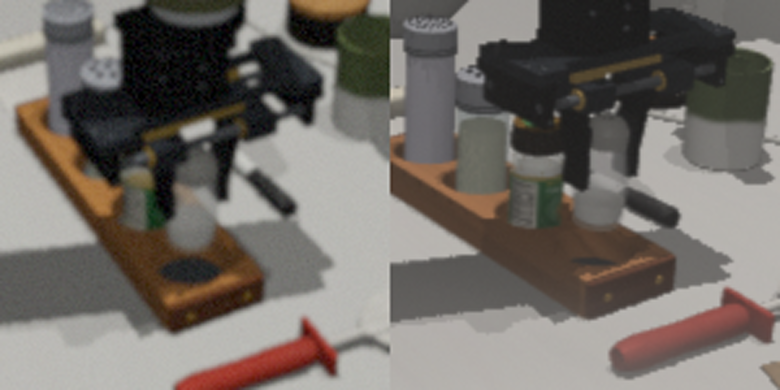

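The other three shakers stand upright in their wells. Salt hangs over well 4, whose opening is at (190,270), so I'll lower it.

Emit:
play_rows --increments "0 0 0 0 0 0.008 0.35; 0 0 0 0 0 0.016 0.35; 0 0 0 0 0 0.024 0.35; 0 0 0 0 0 0.032 0.35; 0 0 0 0 0 0.039 0.35; 0 0 0 0 0 0.043 0.35; 0 0 0 0 0 0.046 0.35; 0 0 0 0 0 0.0465 0.35"

```text
time: 27.4
ee_pos: [0.5629, -0.2641, 0.0434]
eef_rot: [0.678, 0.735, -0.0, -0.0]
ft_force: [0.5, 0.3, -0.7]
width: 0.0396
grip_force: 17.7
```

Emit:
play_rows --increments "0 0 0 0 0 0.001 0.35; 0 0 0 0 0 0.0015 0.35; 0 0 0 0 0 0.0015 0.35"

```text
time: 27.7
ee_pos: [0.5631, -0.2643, 0.0423]
eef_rot: [0.678, 0.735, 0.0, 0.0]
ft_force: [-0.3, 0.4, -1.7]
width: 0.0394
grip_force: 17.7
```

Emit:
play_rows --increments "0 0 0 0 0 0.0005 0.35; 0 0 0 0 0 0.001 0.35; 0 0 0 0 0 0.0015 0.35; 0 0 0 0 0 0.0015 0.35"

```text
time: 28.1
ee_pos: [0.5633, -0.2644, 0.0421]
eef_rot: [0.678, 0.735, -0.0, 0.001]
ft_force: [-4.4, 1.4, 11.8]
width: 0.0391
grip_force: 18.6
```

Emit:
play_rows --increments "0 0 0 0 0 -0.001 0.35; 0 0 0 0 0 -0.001 0.5; 0 0 0 0 0 -0.001 0.6; 0 0 0 0 0 -0.001 0.8; 0 0 0 0 0 -0.001 1; 0 0 0 0 0 -0.001 1; 0 0 0 0 0 -0.03 1; 0 0 0 0 0 -0.07 1"

```text
time: 28.9
ee_pos: [0.5614, -0.2636, 0.1093]
eef_rot: [0.678, 0.735, -0.001, -0.002]
ft_force: [0.7, -0.3, 0.5]
width: 0.0824
grip_force: 0.0
```

Emit:
play_rows --increments "0 0 0 0 0 -0.04 1; 0 0 0 -0.02 0 -0.08 1; 0 0 0 -0.05 -0.03 -0.12 1; 0 0 0 -0.09 -0.06 -0.15 1; 0 0 0 -0.12 -0.09 -0.18 1; 0 0 0 -0.15 -0.12 -0.18 1; 0 0 0 -0.15 -0.13 -0.18 1; 0 0 0 -0.15 -0.13 -0.18 1"

```text
time: 29.7
ee_pos: [0.4427, -0.427, 0.291]
eef_rot: [0.68, 0.733, -0.001, 0.0]
ft_force: [0.2, -0.3, 0.4]
width: 0.0871
grip_force: 0.0
```

Run:
```python
from h import *
import cv2
c=camera("side");a=c["color"][90:290,240:390,::-1];b=camera("scene")["color"][90:290,230:380,::-1]
cv2.imwrite("pics/p8.png",cv2.resize(np.hstack([a,b]),None,fx=2.6,fy=2.6,interpolation=cv2.INTER_CUBIC))
to(.5625,-.2645,.042,.0807)
```

```text
t 29.8 shift [0.1489 0.1292 0.2485] turnz 0.0005 rotvec fix [ 0.0002 -0.0006  0.0005] w 0.0864 pos [ 0.4458 -0.4235  0.2904] gf 0.0 ft [ 0.7  1.5 -0.2]
```

View pics/p8.png

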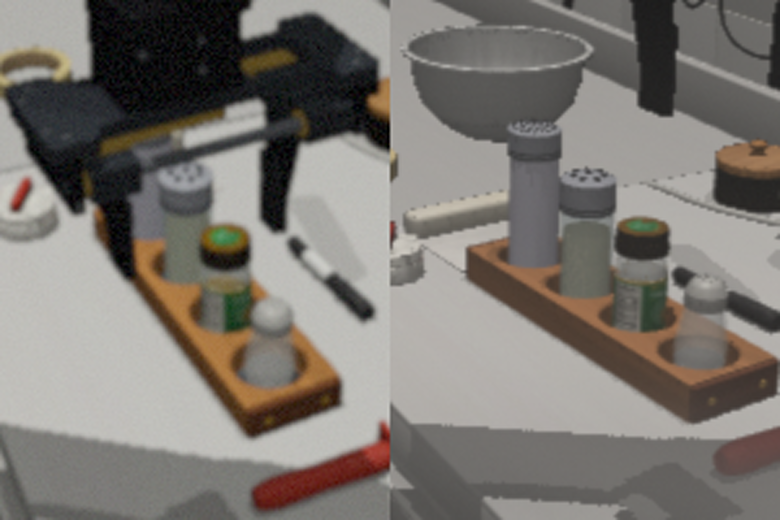

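All four shakers stand upright in order, each down in its well. I'll let the arm settle and hand in.

Emit:
play_rows --increments "0 0 0 0 0 0 1; 0 0 0 0 0 0 1; 0 0 0 0 0 0 1"

```text
time: 30.1
ee_pos: [0.4462, -0.4234, 0.2904]
eef_rot: [0.677, 0.736, 0.0, -0.0]
ft_force: [-1.1, 0.1, 0.4]
width: 0.087
grip_force: 0.0
```

```bash
python3 -c "
from bench import *
print(close_job())"
```

```text
the job is handed in; nothing more can be done
None
```

All four shakers stand upright in their wells in height order, with flour at the scraper's end and salt at the pizza wheel's end, and I handed the job in at about 30 s; no verdict was returned.

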